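Free the carrier of a test fixture and lift it level

TASK

Unload the test fixture: pick up the small mallet and with it (not with the gripper) drive the red release pin all the way down, so that the yellow bolt draws back off the carrier tray, then set the mallet back down on the bench. Take the carrier tray by its blue handle and lift it straight out, never tipping it, with the brass sleeve still standing in it, to about 10 cm above its seat. Finish while holding it there in the gripper, steady and level, and leave the jar, the screwdriver and the blue bin alone.

Things in the scene. Friction and masses are not known exactly. Their poses are not given: they have to be found in the camera images.
- fixture: fixed steel test fixture: plate 170 (x) by 230 (y) mm on feet, top 50 mm above the bench. Origin on the bench under the plate's centre, z up. In its frame: carrier's seat (z 50) centred at x 0, y +35 mm, between black stops 8 mm high with 2 mm play; grey bolt housing 40 by 42 mm, top z 72, at x 0, y -54; dark pin bushing, radius 16, top z 70, at x 0, y -85
- release_pin: red-topped sprung pin in the fixture's bushing, head 20 mm across. Origin at the centre of its top face, 88 mm above the bench at the start. It slides straight down 15 mm to a hard stop (top then 73 mm above the bench, 3 mm proud of the bushing), takes 4 to 6 N to move, and stays where it is driven. Driving it down draws the bolt back
- bolt: yellow sliding bolt, 22 mm wide, 6 mm thick. Origin at the middle of its nose. At the start the nose reaches 10 mm over the carrier's rim and locks the carrier down; it draws back along the fixture's -y by 1.2 mm for each mm of pin travel (18 mm in all, then 8 mm clear of the carrier)
- carrier: aluminium carrier tray, 130 (x) by 110 (y) mm, 0.4 kg, loose, seated in the fixture, axes along the fixture's. Origin under the centre of its floor, z up; floor 4 mm thick, rim 12 mm high. Bridge handle over its middle: blue bar 84 mm long along y, 12 mm wide (x), 16 mm high, its centre 70 mm above the origin, on two posts at y +-38 mm
- sleeve: brass turned sleeve, 28 mm across at the foot, 34 mm tall, about 0.1 kg, standing loose on the carrier's floor, anywhere near its middle or under the handle. Origin at the centre of its underside, z its axis
- mallet: small mallet, 0.28 kg, standing on the bench on one orange face of its upright head, 64 mm tall, 36 mm across; wooden handle level along the mallet's -x, 14 mm wide (y), 18 mm high, from 16 to 120 mm from the head's axis. Origin at the centre of the lower face (the one to strike with), z up along the head's axis
- mallet_grip (a point): point on the mallet's handle at mid height, 58 mm from the head's axis and 36 mm above the lower face: a good place to hold it
- jar: amber glass jar, 48 mm across, 65 mm tall; bystander. Origin under its centre
- screwdriver: yellow screwdriver lying on the bench, 170 mm long along its x; bystander. Origin under its middle
- parts_bin: open blue bin, 120 by 100 by 50 mm; bystander. Origin under its centre
Not all that is in view belongs to the job. Of the things that look like the mallet, take the one that is farthest to the robot's right at the start.

How it is judged:
On the way, in this order (a step that is already met when the one before it is completed fails the run):
1. the mallet drives the release pin down (z of release_pin in the frame of fixture below 0.0755 m and contact force between mallet and release_pin above 0.5 N).
2. the mallet is set down on the bench and let go (height (world z) of mallet below 0.03 m and linear speed of mallet below 0.03 m/s and contact force between mallet and the arm below 0.1 N and contact force between mallet and the fingers below 0.1 N), for 0.1 s.
3. the carrier is in the air, level and steady, held by the gripper (z of carrier in the frame of fixture above 0.12 m and angle between carrier's own z axis and vertical below 0.09 rad and linear speed of carrier below 0.03 m/s and contact force between the fingers and carrier above 2 N), for 0.5 s.
At the end, for the whole second after the job is handed in: The gripper holds the carrier 70-160 mm above its seat, within 120 mm of the fixture's centre in plan, level within 5 deg, still (<20 mm/s), touching only fingers and sleeve; sleeve upright in it; pin down at least 11.5 mm; mallet at rest on the bench, clear of the fixture (z of carrier in the frame of fixture between 0.12 and 0.21 m and angle between carrier's own z axis and vertical below 0.09 rad and linear speed of carrier below 0.02 m/s and angular speed of carrier below 0.15 rad/s and contact force between the fingers and carrier above 2 N and contact force between each of carrier, mallet and fixture below 0.1 N and contact force between carrier and mallet below 0.1 N and horizontal distance between carrier and fixture below 0.12 m and horizontal distance between sleeve and carrier below 0.07 m and z of sleeve in the frame of carrier between 0 and 0.012 m and angle between sleeve's own z axis and vertical below 0.2 rad and contact force between the fingers and sleeve below 0.1 N and z of release_pin in the frame of fixture below 0.0765 m and height (world z) of mallet below 0.03 m and linear speed of mallet below 0.03 m/s); the arm keeps its last pose, push and grip.
It fails at once if the gripper or arm pushes the release pin (contact force between any of the fingers, the arm and release_pin above 2 N).
It fails at once if the carrier is tipped by more than 15 degrees (angle between carrier's own z axis and vertical above 0.26 rad).
It fails at once if the jar, the screwdriver or the bin is moved by more than 20 mm (distance of any of jar, screwdriver, parts_bin from where it was at the start of the episode above 0.02 m).
It also fails if it takes over 64 s, if anything falls off the work surface, if the arm or the gripper's body presses on something with over 40 N, if the wrist force passes 120 N, or if a joint passes its speed limit or range.

ROBOT

A 6-joint arm with a two-finger parallel gripper is mounted at the origin on the work surface. World frame = base frame: x ahead of the robot, y to its left, z up, the work surface at z = 0. Lengths are in m, angles in rad, forces in N, time in s.
With the tool pointing down it reaches from about 0.425 to 0.95 m from the base axis. Payload 3.5 kg.
Tool frame: the origin (TCP) lies at the very end of the fingers, on their centre line; the grasp point (between the pads) lies 19 mm behind it (r.tcp_to_grasp is the distance from the TCP to the grasp point, in m); z points along the fingers, y is the line along which they close (so a half turn about z gives the same grasp; the last joint's range is limited). The gripper opens to 85 mm and grips with 20 to 120 N. Pads are 22 mm wide; open, the fingers measure 114 mm over their backs; the gripper's body (76 mm by 85 mm) begins 54 mm behind the grasp point. The pads swing forward as they close: fully open they stand 13 mm farther back than shut.
Start: joints at [1.128, 0.286, 1.577, -0, 1.279, -0.15], TCP at [0.195, 0.646, 0.231] pointing down, gripper open.
Joint ranges: [-2.77, 2.77], [-0.9, 2.22], [0.21, 2.48], [-1.53, 4.67], [0.24, 2.81], [-2.84, 2.84]. Speed limits (rad/s): [2.79, 2.79, 3.14, 3.14, 3.14, 3.14].

INTERFACE

Orientations are given as a unit quaternion [w, x, y, z].
In Python, from bench import telemetry, camera, r gives the robot as it stands.
- The arm moves only by the tool step_arm, never from a script. Its argument "deltas" is a list of rows, each a list of 4 numbers: the shift along the tool's x, y, z in cm, then the turn about the tool's z in rad. In form: [[x, y, z, twist], ...]. A call has 1 to 20 rows; each row is the pose to reach, as a shift and turn from the pose commanded when the call began, along the tool's axes at that moment; what a row does not reach only later rows make up. A row lasts 1/12 s, in which the tool goes at most 41.7 mm and 7.16 degrees, less where a joint would pass 70% of its speed; a pose out of reach is approached as far as the arm can. A call with a gripper value outside its range is refused whole. "claw" is the finger opening in cm, from 0 to 8.54, set as the call begins (left out, the last holds). The fingers move at their own pace and stop on an object; "grip_force" is the grip in N (left out, the last holds). Time passes only in rows, so rows that repeat a pose let the fingers close. It gives the time, the measured TCP pose, the force, the opening and the grip force at its end, in the units of the state.
- telemetry.sense(): the state, without advancing time (a new reading comes with each control period).
- camera(name): name is "scene" or "top" or "wrist"; returns a dict with "image" (420x560x3 uint8, blue, green, red), "fx", "fy", "cx", "cy" (pixels), "R" (3x3) and "t" (3): a world point X has camera coordinates R X + t. Camera axes: x right, y down, z forward; pixel columns grow to the right and rows downward; lengths in m; the calibration is good to about 2 mm. A picture is of the moment at which its call begins. There is no depth.
- r.finish_job(): hands the job in; it is judged then, once.
The state is a dict: "clock": time; "joints": joint angles; "joint_velocities": joint speeds; "tau": joint torques, N m; "tool_pos": TCP position; "tool_rot": TCP orientation; "ft_force": force on the tool from outside, world axes, zero at the start; "wrist_torque": the same for the moment, N m; "opening": opening from 0.0 (shut) to 1.0 (fully open); "grip_force": force on a finger pad.
Only numpy, scipy, OpenCV 4.12 (cv2) and the standard library are available. Lean on these libraries where they do the work, as an engineer would, in place of code of your own. Each camera call takes 0.05 s, during which the arm holds its last target. There are 200 camera calls.

## Working session

There is one attempt and no reset: what is moved stays moved. The work goes in short steps, Python scripts to look and compute and a tool call to move; the robot and the scene stay as the last step left them, time stands still between calls to the robot, and variables do not carry over. Pictures are saved under pics/ and viewed, at most 10 in all, crops included, and the job is handed in when it is done.

Besides the shell and the picture viewer there is one more tool, called after "Request:" as name([rows], argument=value, ...), one row to a line, values as JSON. step_arm: Moves the arm, as the interface text tells. Its arguments: {"type":"object","properties":{"deltas":{"type":"array"},"claw":{"type":"number"},"grip_force":{"type":"number"}},"required":["deltas"]}

```bash
ls; mkdir -p pics; cat > h.py <<'E'
import numpy as np, cv2
from bench import telemetry, camera, r
def snap(n):
    c=camera(n); c['R']=np.array(c['R']); c['t']=np.array(c['t']); return c
def ray(c,u,v):
    d=np.array([(u-c['cx'])/c['fx'],(v-c['cy'])/c['fy'],1.]); d=c['R'].T@d
    return -c['R'].T@c['t'], d/np.linalg.norm(d)
def onz(c,u,v,z):
    o,d=ray(c,u,v); return o+d*(z-o[2])/d[2]
def tri(obs):
    A=np.zeros((3,3));b=np.zeros(3)
    for c,u,v in obs:
        o,d=ray(c,u,v);P=np.eye(3)-np.outer(d,d);A+=P;b+=P@o
    X=np.linalg.solve(A,b); return X,[np.linalg.norm(np.cross(X-ray(c,u,v)[0],ray(c,u,v)[1])) for c,u,v in obs]
def px(c,X):
    p=c['R']@np.array(X)+c['t']; return c['fx']*p[0]/p[2]+c['cx'],c['fy']*p[1]/p[2]+c['cy']
def save(c,f): 
    import pickle; pickle.dump(c,open(f'pics/{f}.pkl','wb')); cv2.imwrite(f'pics/{f}.png',c['image'])
def load(f):
    import pickle; return pickle.load(open(f'pics/{f}.pkl','rb'))
E
python3 - <<'E'
from h import *
ims=[]
for n in('scene','top','wrist'):
    c=snap(n); save(c,n+'0'); ims.append(c['image'])
    print(n,c['fx'],-c['R'].T@c['t'],c['R'].round(2).tolist())
print(telemetry.sense())
E
```

```text
pics
scene 481.49509723224634 [ 1.31864029 -0.46638999  0.84512464] [[0.55, 0.84, 0.02], [0.54, -0.34, -0.77], [-0.64, 0.43, -0.64]]
top 443.0986046176846 [0.35100073 0.0348157  1.18445685] [[0.03, -1.0, 0.01], [-0.98, -0.03, -0.2], [0.2, -0.01, -0.98]]
wrist 353.5967212149027 [0.12094525 0.66846776 0.37348429] [[0.29, 0.96, -0.0], [0.91, -0.27, 0.3], [0.29, -0.09, -0.95]]
{'clock': 0.15, 'joints': array([ 1.12800828e+00,  2.87027395e-01,  1.57785978e+00,  1.73943207e-05,
        1.27861619e+00, -1.49988660e-01]), 'joint_velocities': array([-0.00079666, -0.00219365, -0.00443915, -0.00106483, -0.00379061,
       -0.00040233]), 'tau': array([ 1.60365540e-03, -4.06599605e+01, -2.93143326e+01, -8.33798617e-05,
        3.91182286e-03,  9.65466171e-06]), 'tool_pos': array([0.19456161, 0.64580631, 0.23021112]), 'tool_rot': array([-2.86991321e-04,  1.45879712e-01,  9.89301873e-01, -9.11266168e-04]), 'ft_force': array([-0.07453744,  0.15748142, -0.23774926]), 'wrist_torque': array([-0.06388748,  0.00131381, -0.03416457]), 'grip_force': 0.0, 'opening': 0.9999182419884165}
```

View pics/top0.png

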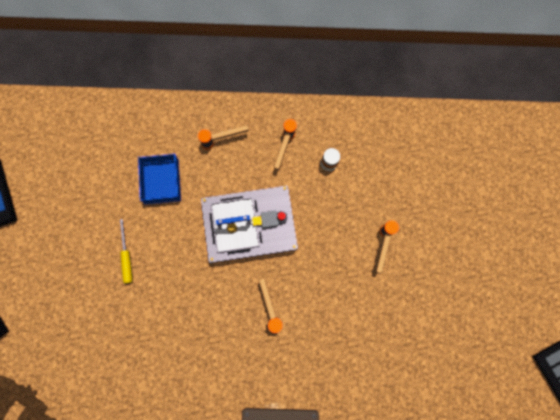

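View pics/scene0.png

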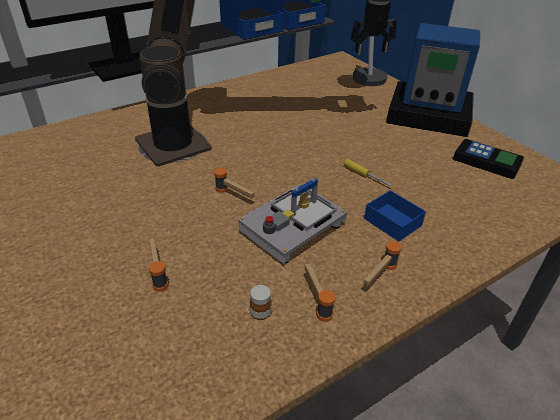

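Top view: four mallets at (205,137), (290,126), (391,228) and (275,326). Image right is −y, the robot's right, so (391,228) is the one meant. It appears at (158,275) in the scene view. The fixture is at about (250,224), with the pin at (282,216), the blue handle at (233,221) and the jar at (332,158). I'll confirm the mallet in an enlarged crop.

```bash
python3 - <<'E'
from h import *
t=load('top0');s=load('scene0')
a=cv2.resize(t['image'][205:285,350:430],(400,400),interpolation=cv2.INTER_CUBIC)
b=cv2.resize(s['image'][230:310,120:200],(400,400),interpolation=cv2.INTER_CUBIC)
c=cv2.resize(t['image'][180:270,195:305],(400,327)); 
cv2.imwrite('pics/crop1.png',np.hstack([a,b]))
for n,p,q in [('head',(391,228),(158,267)),('pin',(282,216),(269,219))]:
    print(n,tri([(t,*p),(s,*q)]))
for p in[(205,137),(290,126),(391,228),(275,326)]: print(p,onz(t,*p,.064))
print('handle end',onz(t,380,271,.045),'jar',onz(t,332,158,.065))
E
```

```text
head (array([ 0.55266303, -0.27156308,  0.0583507 ]), [np.float64(0.002156287550433604), np.float64(0.0021562875504336516)])
pin (array([0.5702998 , 0.01094948, 0.0834912 ]), [np.float64(0.0016139620298319278), np.float64(0.001613962029831957)])
(205, 137) [0.78164006 0.22015908 0.064     ]
(290, 126) [ 0.82068957 -0.00594773  0.064     ]
(391, 228) [ 0.55084166 -0.27205077  0.064     ]
(275, 326) [0.29767899 0.0190613  0.064     ]
handle end [ 0.44139064 -0.24641765  0.045     ] jar [ 0.73400416 -0.11924294  0.065     ]
```

View pics/crop1.png

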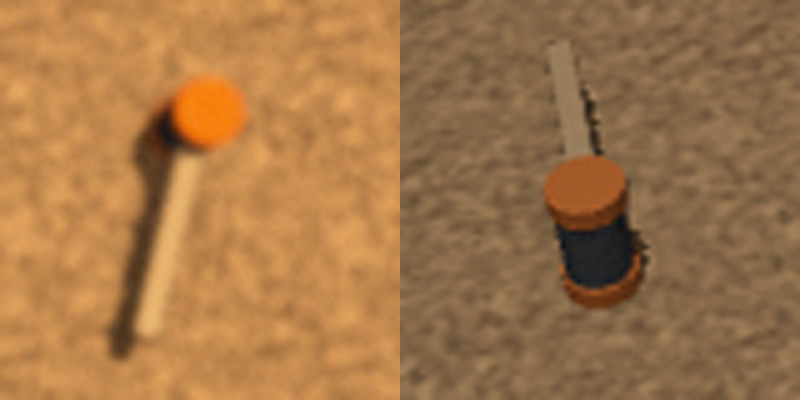

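The crop shows an upright mallet with its orange face at (208,112). The handle runs toward the robot, ending at (148,333). In world y it lies at −0.27, the farthest right. I'll move over the fixture for close wrist views.

Request:
step_arm([
  [-48,-50,0,0],
  [-48,-50,0,0],
  [-48,-50,0,0],
  [-48,-50,0,0],
  [-48,-50,0,0],
  [-48,-50,0,0],
  [-48,-50,0,0],
  [-48,-50,0,0],
  [-48,-50,0,0],
  [-48,-50,0,0],
  [-48,-50,0,0],
  [-48,-50,0,0],
  [-48,-50,0,0],
  [-48,-50,0,0],
  [-48,-50,0,0],
  [-48,-50,0,0],
  [-48,-50,0,0],
  [-48,-50,0,0],
  [-48,-50,0,0],
  [-48,-50,0,0],
])

```text
clock: 1.82
tool_pos: [0.5095, 0.0294, 0.2309]
tool_rot: [-0.001, 0.146, 0.989, 0.0]
ft_force: [0.5, -0.1, -0.5]
opening: 1.0
grip_force: 0.0
```

```bash
python3 - <<'E'
from h import *
c=snap('wrist');save(c,'w1');s=telemetry.sense();print(s['tool_pos'],s['tool_rot'],s['joints'],s['clock'],s['ft_force'])
E
```

```text
[0.50939107 0.02992254 0.230933  ] [-5.12439467e-04  1.45397175e-01  9.89373221e-01  1.70303159e-04] [-1.40548745e-01 -8.08716196e-02  1.97534987e+00  3.64932618e-04
  1.24813746e+00 -1.41963212e+00] 1.8667 [ 0.42450078  0.24524265 -0.51347691]
```

View pics/w1.png

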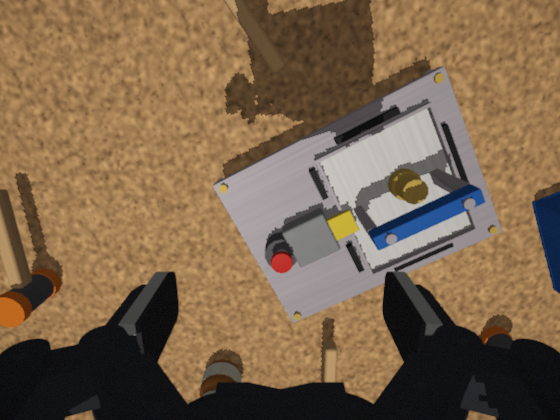

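Wrist view: screws at (223,188), (439,77), (492,229) and (297,315). The red pin is at (281,262), the blue bar runs from (378,241) to (482,194), and the sleeve is at about (408,186). Next a close view of the mallet.

Request:
step_arm([
  [-2,-28,0,0],
  [-2,-28,0,0],
  [-2,-28,0,0],
  [-2,-28,0,0],
  [-2,-28,0,0],
  [-2,-28,0,0],
  [-2,-28,0,0],
  [-2,-28,0,0],
  [-2,-28,0,0],
  [-2,-28,0,0],
])

```text
clock: 2.7
tool_pos: [0.4485, -0.2433, 0.2311]
tool_rot: [-0.0, 0.145, 0.989, 0.0]
ft_force: [0.2, 0.0, -0.2]
opening: 1.003
grip_force: 0.0
```

```bash
python3 - <<'E'
from h import *
c=snap('wrist');save(c,'w2')
w=load('w1');t=load('top0');s=load('scene0')
P=np.array([onz(w,*p,.05)[:2] for p in[(223,188),(439,77),(492,229),(297,315)]])
print('corners',P.round(4).tolist(),'centre',P.mean(0))
pin,e=tri([(w,281,262),(t,282,216),(s,269,219)]);print('pin',pin,e)
a=onz(w,281,262,.088);print('pin@.088',a, 'ends',onz(w,378,241,.128),onz(w,482,194,.128))
ce=P.mean(0)
fy=(P[1]+P[2]-P[0]-P[3]);fy/=np.linalg.norm(fy);fx=np.array([fy[1],-fy[0]]);print('fy',fy,'yaw',np.arctan2(-fy[0],fy[1]),'pin model',ce-.085*fy,'carrier',ce+.035*fy)
print('size',[np.linalg.norm(P[i]-P[(i+1)%4]) for i in range(4)])
E
```

```text
corners [[0.4986, -0.0232], [0.4595, 0.188], [0.6137, 0.2153], [0.6522, 0.0056]] centre [0.55600393 0.09641698]
pin [0.57095218 0.01115961 0.08418122] [np.float64(0.0012132142667640904), np.float64(0.0022402828450119702), np.float64(0.0010800461716309723)]
pin@.088 [0.57022961 0.01236751 0.088     ] ends [0.55592486 0.0927189  0.128     ] [0.54171003 0.17222863 0.128     ]
fy [-0.18138442  0.98341227] yaw 0.18239403725743153 pin model [0.57142161 0.01282694] carrier [0.54965548 0.13083641]
size [np.float64(0.21473196502995723), np.float64(0.15668836445412967), np.float64(0.21321416816414202), np.float64(0.1563040759910724)]
```

View pics/w2.png

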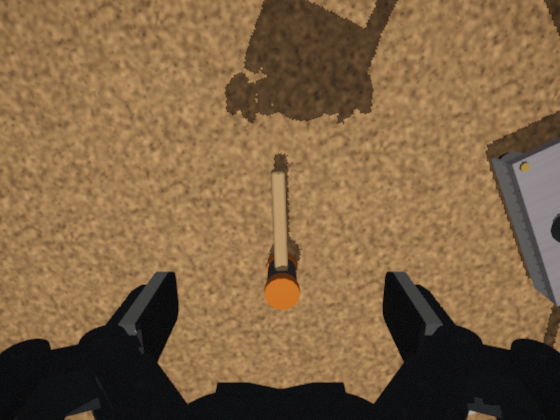

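The wrist view shows the mallet's top face at (282,292) and its handle running from (281,265) to its far end at (278,173). I'll compute the grip point.

```bash
cat >> h.py <<'E'
def plan(X,yawy=None):
    """tool-axis shift (cm) from measured pose to TCP X, twist to bring tool y to world angle yawy"""
    from scipy.spatial.transform import Rotation as Ro
    s=telemetry.sense();q=s['tool_rot'];R=Ro.from_quat([q[1],q[2],q[3],q[0]]).as_matrix()
    d=R.T@(np.array(X)-s['tool_pos'])*100
    tw=0
    if yawy is not None: tw=-(((yawy-np.arctan2(R[1,1],R[0,1]))+np.pi/2)%np.pi-np.pi/2)
    return d.round(2),round(tw,3)
E
python3 - <<'E'
from h import *
w=load('w2');t=load('top0');s=load('scene0');w1=load('w1')
H,e=tri([(w,282,292),(t,391.6,227.4),(s,158,267.5),(w1,10,312)]);print('head top',H,e, onz(w,282,292,.064))
h=onz(w,282,292,.064)[:2]
far=onz(w,278.5,173,.045);near=onz(w,281,263,.045)
F,e2=tri([(w,278.5,173),(t,379.6,271),(s,120+160/5,230+42/5)]);print('far',far,near,F,e2,np.linalg.norm(far[:2]-h))
u=far[:2]-h;u/=np.linalg.norm(u); g=h+.058*u; yawy=np.arctan2(-u[0],u[1]);
print('u',u,'grip',g,'tool-y angle',yawy)
print(plan([*g,.12],yawy),plan([*g,.017],yawy))
E
```

```text
head top [ 0.55533651 -0.27270898  0.06015049] [np.float64(0.00040305563654224473), np.float64(0.0029501457170462543), np.float64(0.002474568130496876), np.float64(0.0015531296535712987)] [ 0.5526692  -0.27207524  0.064     ]
far [ 0.44023753 -0.24189013  0.045     ] [ 0.53093371 -0.2665409   0.045     ] [ 0.44135896 -0.24300089  0.04370149] [np.float64(0.001323299020975622), np.float64(0.0026296665273768463), np.float64(0.0017646095375492127)] 0.1164131423375135
u [-0.96579872  0.25929295] grip [ 0.49665287 -0.25703625] tool-y angle 1.3085062864427914
(array([-5.  ,  0.03, 11.12]), np.float64(-0.028)) (array([-5.000e+00,  2.000e-02,  2.142e+01]), np.float64(-0.028))
```

Request:
step_arm([
  [-5,0,4,-0.03],
  [-5,0,8,-0.03],
  [-5,0,12,-0.03],
  [-5,0,15.5,-0.03],
  [-5,0,18.5,-0.03],
  [-5,0,20.5,-0.03],
  [-5,0,21.4,-0.03],
  [-5,0,21.4,-0.03],
  [-5,0,21.4,-0.03],
], claw=5)

```text
clock: 3.5
tool_pos: [0.4972, -0.2587, 0.0182]
tool_rot: [0.001, 0.13, 0.991, -0.0]
ft_force: [0.2, -0.2, 0.8]
opening: 0.586
grip_force: 0.0
```

Request:
step_arm([
  [0,0,0,0],
  [0,0,0,0],
  [0,0,0,0],
  [0,0,0,0],
  [0,0,0,0],
  [0,0,0,0],
  [0,0,0,0],
  [0,0,0,0],
], claw=0, grip_force=110)

```text
clock: 4.17
tool_pos: [0.4975, -0.2601, 0.0195]
tool_rot: [0.002, 0.131, 0.991, -0.001]
ft_force: [-1.4, 1.2, 5.5]
opening: 0.14
grip_force: 107.1
```

Request:
step_arm([
  [0,0,-1,0],
  [0,0,-4,0],
  [0,0,-8,0],
  [0,0,-12,0],
  [0,0,-13,0],
  [0,0,-13,0],
  [0,0,-13,0],
  [0,0,-13,0],
])

```text
clock: 4.83
tool_pos: [0.4945, -0.258, 0.1444]
tool_rot: [-0.002, 0.131, 0.991, 0.001]
ft_force: [-0.3, 0.0, -3.3]
opening: 0.137
grip_force: 107.3
```

```bash
python3 - <<'E'
from h import *
c=snap('wrist');save(c,'w3');s=telemetry.sense();print(s['tool_pos'],s['tool_rot'],s['ft_force'],s['wrist_torque'])
cv2.imwrite('pics/w3c.png',cv2.resize(c['image'][150:420,130:430],(600,540)))
u=np.array([-.9658,.2593]);g=np.array([.571,.0125])+.058*u
print(g,plan([*g,s['tool_pos'][2]]))
E
```

```text
[ 0.49434779 -0.25789484  0.14393873] [-0.00280423  0.13105784  0.99136946  0.00160446] [-0.11956456 -0.28378878 -3.20623744] [ 0.03098839  0.2053532  -0.00859081]
[0.5149836 0.0275394] (array([ 5.42, 28.1 ,  0.1 ]), 0)
```

View pics/w3c.png

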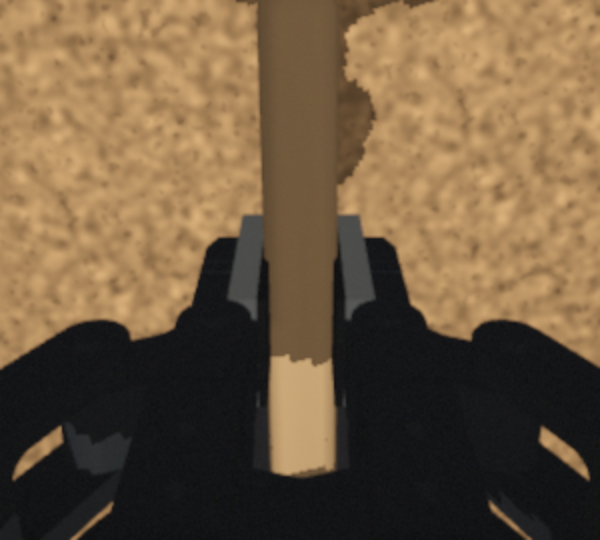

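The crop shows the handle held square between the pads at (300,300), lined up with the tool axis. Next I'll carry the mallet over the pin.

Request:
step_arm([
  [1,3,0,0],
  [2,7,0,0],
  [3,11,0,0],
  [4,15,0,0],
  [4.5,19,0,0],
  [5,23,0,0],
  [5.3,26,0,0],
  [5.4,28.1,0,0],
  [5.4,28.1,0,0],
  [5.4,28.1,0,0],
  [5.4,28.1,0,0],
  [5.4,28.1,0,0],
])

```text
clock: 5.88
tool_pos: [0.5164, 0.0252, 0.1462]
tool_rot: [-0.001, 0.132, 0.991, -0.0]
ft_force: [0.3, -0.4, -3.0]
opening: 0.138
grip_force: 108.0
```

```bash
python3 - <<'E'
from h import *
c=snap('scene');save(c,'s4');t=snap('top');save(t,'t4');s=telemetry.sense();print(s['tool_pos'],s['tool_rot'])
a=cv2.resize(c['image'][170:270,220:320],(400,400),interpolation=cv2.INTER_CUBIC)
b=cv2.resize(t['image'][170:270,230:330],(400,400),interpolation=cv2.INTER_CUBIC)
cv2.imwrite('pics/crop4.png',np.hstack([a,b]))
E
```

```text
[0.51681287 0.02500952 0.14682704] [-4.97104921e-04  1.31937176e-01  9.91257953e-01 -6.85233380e-05]
```

View pics/crop4.png

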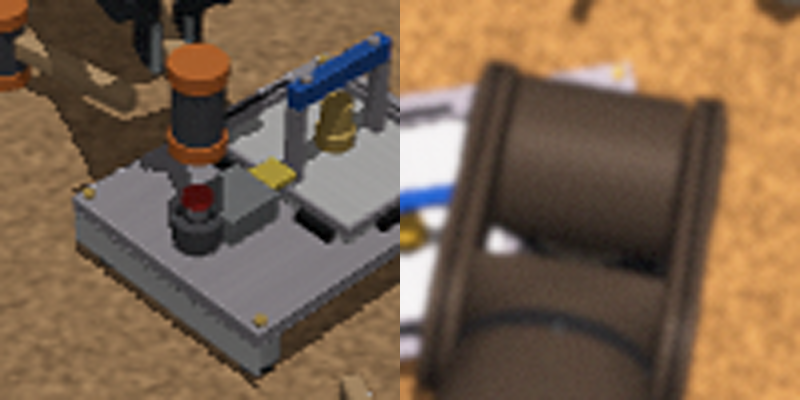

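The crop shows the head upright above the pin: head top at crop (198,56), lower face at about (198,150), pin at (197,198). Checking alignment numerically.

```bash
python3 - <<'E'
from h import *
c=load('s4');p=telemetry.sense()['tool_pos'];u=np.array([-.9657,.2597]);h=p[:2]-.0575*u
print('head',h,'pred top/bot px',px(c,[*h,p[2]-.017+.064]),px(c,[*h,p[2]-.017]), 'seen',220+198/4,170+56/4,170+150/4)
for z in(.185,.19,.195): print(z,onz(c,269.5,184,z))
print('pin pred',px(c,[.571,.0125,.088]),'seen',220+197/4,170+192/4)
g=np.array([.571,.0125])+.0575*u;print(p,plan([*g,.105]),plan([*g,.087]))
E
```

```text
head [0.57234062 0.01007677] pred top/bot px (np.float64(268.72252736018066), np.float64(182.9381652141583)) (np.float64(268.58032230827774), np.float64(204.7845109250967)) seen 269.5 184.0 207.5
0.185 [0.5666522  0.01585147 0.185     ]
0.19 [0.57234801 0.01219881 0.19      ]
0.195 [0.57804381 0.00854616 0.195     ]
pin pred (np.float64(269.0424081282896), np.float64(217.58749379136188)) seen 269.25 218.0
[0.51681287 0.02500952 0.14682704] (array([0.19, 0.2 , 4.18]), 0) (array([0.19, 0.2 , 5.98]), 0)
```

Request:
step_arm([
  [0.2,0.2,1,0],
  [0.2,0.2,2.2,0],
  [0.2,0.2,3.3,0],
  [0.2,0.2,4,0],
  [0.2,0.2,4.3,0],
  [0.2,0.2,4.6,0],
  [0.2,0.2,4.9,0],
  [0.2,0.2,5.2,0],
  [0.2,0.2,5.5,0],
  [0.2,0.2,5.7,0],
  [0.2,0.2,5.7,0],
  [0.2,0.2,5.7,0],
])

```text
clock: 6.98
tool_pos: [0.5164, 0.0286, 0.0923]
tool_rot: [0.001, 0.131, 0.991, -0.0]
ft_force: [-5.5, 1.6, 9.8]
opening: 0.138
grip_force: 109.8
```

Request:
step_arm([
  [0,0,0.3,0],
  [0,0,0.5,0],
  [0,0,0.5,0],
  [0,0,0.5,0],
])

```text
clock: 7.32
tool_pos: [0.517, 0.0294, 0.0909]
tool_rot: [0.0, 0.131, 0.991, 0.001]
ft_force: [-16.2, 4.2, 28.0]
opening: 0.14
grip_force: 112.9
```

```bash
python3 - <<'E'
from h import *
c=snap('scene');save(c,'s5')
cv2.imwrite('pics/crop5.png',cv2.resize(c['image'][170:270,220:320],(500,500),interpolation=cv2.INTER_CUBIC))
E
```

```text
(no output)
```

View pics/crop5.png

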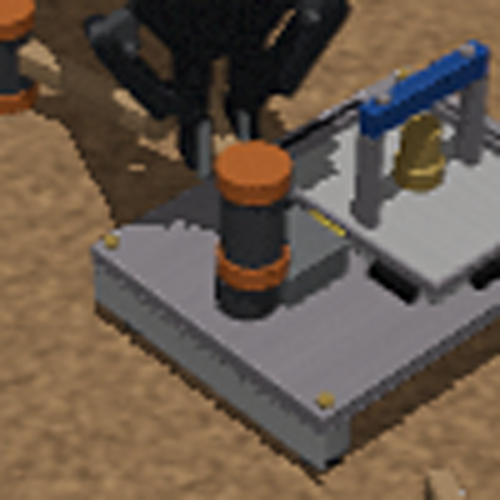

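The pin is bottomed: the force rises at a hard stop, and only a sliver of the yellow bolt shows at (325,222). Next I'll lift the mallet and carry it back to its place.

Request:
step_arm([
  [0,0,-0.8,0],
  [0,0,-2.5,0],
  [0,0,-5,0],
  [0,0,-7,0],
  [-0.8,-4,-7,0],
  [-1.5,-8,-7,0],
  [-2.3,-12,-7,0],
  [-3,-16,-7,0],
  [-3.8,-20,-7,0],
  [-4.6,-24,-7,0],
  [-5.2,-27,-7,0],
  [-5.6,-28.3,-7,0],
  [-5.6,-28.3,-7,0],
  [-5.6,-28.3,-7,0],
  [-5.6,-28.3,-7,0],
])

```text
clock: 8.62
tool_pos: [0.4961, -0.258, 0.1546]
tool_rot: [-0.001, 0.131, 0.991, 0.001]
ft_force: [0.1, 0.4, -2.7]
opening: 0.141
grip_force: 108.5
```

```bash
python3 - <<'E'
from h import *
s=telemetry.sense();print(s['tool_pos'],s['tool_rot'],s['ft_force'])
t=snap('top');c=snap('scene');save(t,'t6');save(c,'s6')
cv2.imwrite('pics/crop6.png',np.hstack([cv2.resize(c['image'][190:310,90:210],(400,400),interpolation=cv2.INTER_CUBIC),cv2.resize(c['image'][170:270,220:320],(400,400),interpolation=cv2.INTER_CUBIC)]))
E
```

```text
[ 0.49606583 -0.25803903  0.15455146] [-5.65342757e-04  1.30658412e-01  9.91427083e-01  6.31717975e-04] [ 0.10129958  0.398097   -2.65989171]
```

View pics/crop6.png

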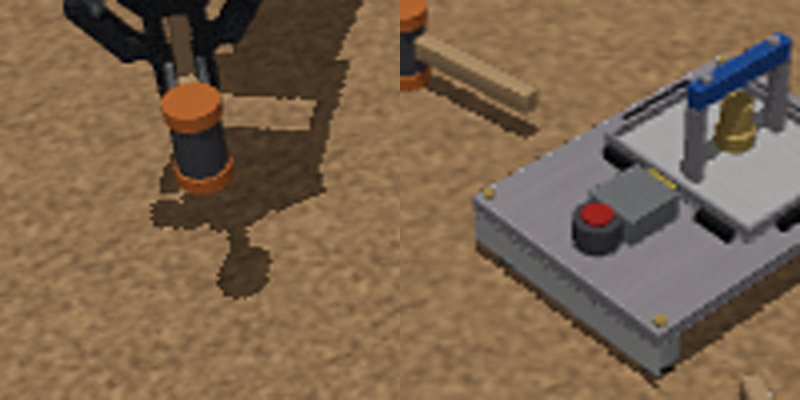

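The pin is down (red at (597,215)) and the bolt is clear of the tray. The mallet hangs upright. Lowering it to the bench.

Request:
step_arm([
  [0,0,3,0],
  [0,0,6.5,0],
  [0,0,9.5,0],
  [0,0,11.5,0],
  [0,0,12.6,0],
  [0,0,13.1,0],
  [0,0,13.4,0],
  [0,0,13.5,0],
  [0,0,13.5,0],
  [0,0,13.5,0],
])

```text
clock: 9.55
tool_pos: [0.4973, -0.26, 0.0219]
tool_rot: [0.001, 0.131, 0.991, -0.001]
ft_force: [0.2, 0.8, -3.2]
opening: 0.137
grip_force: 108.5
```

Request:
step_arm([
  [0,0,0.1,0],
  [0,0,0.2,0],
  [0,0,0.25,0],
  [0,0,0.25,0],
  [0,0,0.25,0],
])

```text
clock: 9.97
tool_pos: [0.4967, -0.2599, 0.0193]
tool_rot: [0.0, 0.131, 0.991, -0.0]
ft_force: [-3.6, 0.9, 5.9]
opening: 0.133
grip_force: 109.7
```

Request:
step_arm([
  [0,0,0,0],
  [0,0,0,0],
  [0,0,0,0],
  [0,0,0,0],
  [0,0,0,0],
  [0,0,0,0],
], claw=5)

```text
clock: 10.47
tool_pos: [0.4963, -0.2593, 0.0177]
tool_rot: [0.0, 0.131, 0.991, 0.0]
ft_force: [-0.5, 0.3, -0.4]
opening: 0.584
grip_force: 0.0
```

Request:
step_arm([
  [0,0,-2,0],
  [0,0,-5,0],
  [0,0,-9,0],
  [0,0,-13,0],
  [0,0,-17,0],
  [0,0,-20,0],
  [0,0,-20,0],
  [0,0,-20,0],
  [0,0,-20,0],
])

```text
clock: 11.22
tool_pos: [0.4958, -0.2589, 0.2169]
tool_rot: [-0.001, 0.131, 0.991, 0.0]
ft_force: [0.1, -0.8, -0.3]
opening: 0.584
grip_force: 0.0
```

```bash
python3 - <<'E'
from h import *
c=snap('scene');save(c,'s7');w=load('s6')
s=telemetry.sense();print(s['tool_pos'],s['tool_rot'],s['joints'],s['opening'])
ce=np.array([.5555,.0966]);fy=np.array([-.1814,.9834]);k=ce+.035*fy
print('carrier',k,'plan',plan([*k,.22],.1824),plan([*k,.101],.1824))
# check mallet head seen: orange blobs
for im in (load('scene0'),c):
    h=cv2.cvtColor(im['image'],cv2.COLOR_BGR2HSV);m=cv2.inRange(h,(5,170,120),(14,255,255))
    n,l,st,cn=cv2.connectedComponentsWithStats(m)
    print([(cn[i].round(1).tolist(),int(st[i,4])) for i in range(1,n) if st[i,4]>40])
E
```

```text
[ 0.49536236 -0.25858198  0.21578102] [-1.47852554e-03  1.31031573e-01  9.91376703e-01  8.79033169e-04] [-6.62668798e-01  4.64889387e-02  1.87823300e+00  1.87951069e-05
  1.22031087e+00 -1.97065231e+00] 0.5851418439283795
carrier [0.549151 0.131019] plan (array([ 4.93, 39.02, -0.35]), np.float64(1.126)) (array([ 4.89, 39.  , 11.55]), np.float64(1.126))
[([219.9, 171.0], 70), ([393.6, 245.6], 124), ([156.5, 266.7], 147), ([326.6, 296.1], 169)]
[([219.9, 171.0], 70), ([393.5, 245.6], 121), ([155.3, 266.6], 148), ([326.6, 296.1], 170)]
```

Request:
step_arm([
  [7,43.5,0,1.126],
  [7,43.5,0,1.126],
  [7,43.5,0,1.126],
  [7,43.5,0,1.126],
  [7,43.5,0,1.126],
  [7,43.5,0,1.126],
  [7,43.5,0,1.126],
  [7,43.5,0,1.126],
  [7,43.5,0,1.126],
  [7,43.5,0,1.126],
  [7,43.5,0,1.126],
  [7,43.5,0,1.126],
  [7,43.5,0,1.126],
  [7,43.5,0,1.126],
  [7,43.5,0,1.126],
  [7,43.5,0,1.126],
])

```text
clock: 12.6
tool_pos: [0.5413, 0.1776, 0.2168]
tool_rot: [-0.001, 0.641, 0.768, -0.001]
ft_force: [0.5, -1.1, -1.0]
opening: 0.586
grip_force: 0.0
```

```bash
python3 - <<'E'
from h import *
c=snap('wrist');save(c,'w8')
s=telemetry.sense();print(s['tool_pos'],s['tool_rot'],s['joints'])
for z in(.112,.128):
  k=np.array([.5492,.131]);fy=np.array([-.1814,.9834])
  print([np.round(px(c,[*(k+a*fy),z]),1).tolist() for a in(-.042,0,.042)])
im=c['image'].copy(); b=im.astype(int); m=((b[...,0]>b[...,2]*2.0)&(b[...,0]>b[...,1]*1.4)&(b[...,0]>60)).astype(np.uint8)
n,l,st,cn=cv2.connectedComponentsWithStats(m);print([(cn[i].round(1).tolist(),st[i].tolist()) for i in range(1,n) if st[i,4]>200])
E
```

```text
[0.54152374 0.17754839 0.21719056] [-3.06781355e-04  6.40675274e-01  7.67811707e-01 -5.31432993e-04] [ 1.38948218e-01  6.89191580e-02  1.85206160e+00 -2.75985071e-04
  1.22181144e+00 -4.09984251e-02]
[[280.1, 312.0], [279.9, 265.1], [279.8, 213.6]]
[[280.0, 324.1], [279.9, 275.0], [279.7, 220.9]]
[([461.0, 43.4], [384, 0, 176, 87, 11969]), ([280.8, 268.0], [273, 215, 17, 109, 1452])]
```

View pics/w8.png

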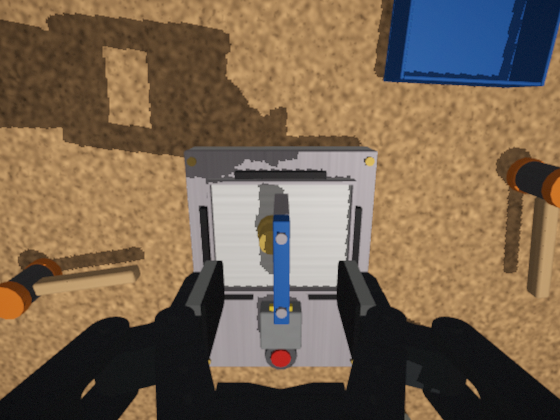

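The bar lies from (281,217) to (281,323), within 1 px of prediction, with screws at (281,239) and (281,313). The bolt is retracted, and the sleeve is at (268,235), beside and under the bar. Cross-checking the bar height from two views.

```bash
python3 - <<'E'
from h import *
c=load('w8');w=load('w1')
A,e=tri([(c,281,239),(w,470,203)]);B,f=tri([(c,281.5,313.5),(w,391,239)]);print(A,e,B,f,(A+B)/2)
k=(A+B)[:2]/2; z=(A+B)[2]/2-.008
print(plan([*k,z-.019],.1824),plan([.5492,.131,.101],.1824), tri([(c,268,232),(w,405,178)]))
E
```

```text
[0.5443257  0.16098394 0.13234588] [np.float64(0.0002633361396536751), np.float64(0.0002633361396536232)] [0.55563484 0.101621   0.13152057] [np.float64(0.00020326911723040123), np.float64(0.00020326911723020624)] [0.54998027 0.13130247 0.13193323]
(array([-4.7 ,  0.02, 11.23]), np.float64(-0.002)) (array([-4.71, -0.06, 11.62]), np.float64(-0.002)) (array([0.53554632, 0.13858231, 0.06470338]), [np.float64(0.0015284766790743226), np.float64(0.001528476679074532)])
```

Request:
step_arm([
  [-2,0,1,0],
  [-4,0,3.5,0],
  [-4.7,0,6,0],
  [-4.7,0,8.5,0],
  [-4.7,0,10.2,0],
  [-4.7,0,11.1,0],
  [-4.7,0,11.5,0],
  [-4.7,0,11.5,0],
  [-4.7,0,11.5,0],
])

```text
clock: 13.4
tool_pos: [0.551, 0.1325, 0.104]
tool_rot: [0.001, 0.64, 0.768, 0.001]
ft_force: [0.1, 0.7, 0.0]
opening: 0.585
grip_force: 0.0
```

Request:
step_arm([
  [0,0,0,0],
  [0,0,0,0],
  [0,0,0,0],
  [0,0,0,0],
  [0,0,0,0],
  [0,0,0,0],
  [0,0,0,0],
  [0,0,0,0],
], claw=0, grip_force=90)

```text
clock: 14.07
tool_pos: [0.5508, 0.1329, 0.1042]
tool_rot: [0.0, 0.64, 0.769, 0.0]
ft_force: [-2.4, 0.5, 5.9]
opening: 0.12
grip_force: 88.7
```

Request:
step_arm([
  [0,0,-0.2,0],
  [0,0,-0.4,0],
  [0,0,-0.7,0],
  [0,0,-1,0],
  [0,0,-1.4,0],
  [0,0,-1.8,0],
  [0,0,-2.2,0],
  [0,0,-2.6,0],
  [0,0,-3,0],
  [0,0,-3.4,0],
  [0,0,-3.7,0],
  [0,0,-4,0],
  [0,0,-4,0],
])

```text
clock: 15.15
tool_pos: [0.5507, 0.1328, 0.1438]
tool_rot: [0.001, 0.64, 0.768, 0.001]
ft_force: [-0.6, 1.1, -4.7]
opening: 0.12
grip_force: 87.8
```

Weight is −4.7 N, so the tray is free. Lifting the rest.

Request:
step_arm([
  [0,0,-0.2,0],
  [0,0,-0.6,0],
  [0,0,-1,0],
  [0,0,-1.5,0],
  [0,0,-2,0],
  [0,0,-2.5,0],
  [0,0,-3,0],
  [0,0,-3.5,0],
  [0,0,-4,0],
  [0,0,-4.5,0],
  [0,0,-5,0],
  [0,0,-5.4,0],
  [0,0,-5.7,0],
  [0,0,-5.9,0],
  [0,0,-6,0],
  [0,0,-6,0],
  [0,0,-6,0],
  [0,0,-6,0],
])

```text
clock: 16.65
tool_pos: [0.55, 0.1327, 0.2024]
tool_rot: [-0.0, 0.64, 0.768, -0.0]
ft_force: [-0.4, -0.5, -4.1]
opening: 0.122
grip_force: 87.7
```

Request:
step_arm([
  [0,0,0,0],
  [0,0,0,0],
  [0,0,0,0],
  [0,0,0,0],
  [0,0,0,0],
  [0,0,0,0],
  [0,0,0,0],
  [0,0,0,0],
  [0,0,0,0],
  [0,0,0,0],
  [0,0,0,0],
  [0,0,0,0],
])

```text
clock: 17.65
tool_pos: [0.5502, 0.1327, 0.2028]
tool_rot: [-0.0, 0.64, 0.768, -0.0]
ft_force: [-0.9, 0.9, -5.0]
opening: 0.12
grip_force: 87.7
```

```bash
python3 - <<'E'
from h import *
c=snap('scene');save(c,'s9')
cv2.imwrite('pics/s9c.png',cv2.resize(c['image'][100:310,120:400],(800,600),interpolation=cv2.INTER_CUBIC))
s=telemetry.sense();print(s['tool_pos'],s['tool_rot'],s['ft_force'],abs(s['joint_velocities']).max())
E
```

```text
[0.55016326 0.13276338 0.20284165] [1.46696897e-06 6.39929154e-01 7.68433913e-01 1.18042398e-05] [ 0.10006985  0.63377789 -4.71653117] 0.0018155543457731014
```

View pics/s9c.png

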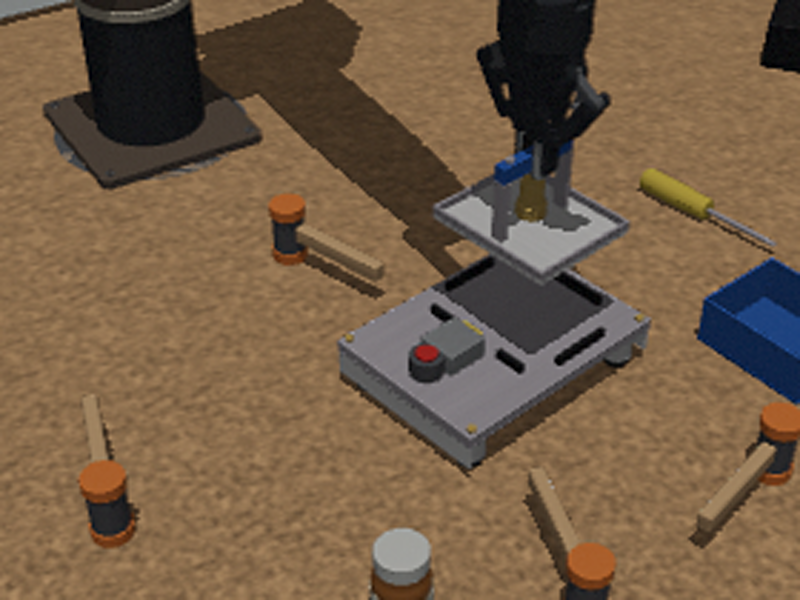

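The tray is level about 10 cm above its seat at crop (530,225), with the sleeve standing in it. The pin is down at (426,355), and the mallet stands on the bench at (107,500). The jar, bin and screwdriver look undisturbed. Handing in.

```bash
python3 -c "
from bench import r
print(r.finish_job())"
```

```text
the job is handed in; nothing more can be done
None
```

Job handed in, with no verdict returned: the pin was driven down with the mallet, the mallet stands back on the bench, and the tray is held level about 10 cm above its seat with the sleeve upright; I viewed 11 pictures, one over the limit of 10.

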